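# Put the order pad out over the table edge and ring for service

## Task

Slide the tan order pad along the table, without picking it up, to the table's right-hand edge until one short end sticks out square over the edge by about a third of the pad's length (5 cm), so that a passing server can take it. Then press the button of the counter bell that stands by the tape roll and dip cup, to ring it, and let go. Leave the bell standing where it is, lift nothing, and do not disturb the tape roll, dip cup, marker and blue clothes peg.

Things in the scene. Friction and masses are not known exactly. Their poses are not given: they have to be found in the camera images.
- order_pad: tan spiral-bound order pad lying flat and loose on the table, 150 x 109 x 13 mm (the paper block itself 148 x 103 mm and 10 mm thick), 0.07 to 0.15 kg. Origin: centre of its underside. Its x axis runs along the 150 mm length, its z axis up; the wire spiral runs along the long side at -y. It starts with its x axis pointing roughly (within 0.5 rad) toward the right-hand edge, that is toward world -y.
- table_edge (a point): a point on the upper rim of the table's right-hand edge (fixed). The edge is straight and runs along world x; the table lies on its +y side, and beyond it (-y) is open space down to the floor. The point's axes are the world's. The table top is at z = 0 and 35 mm thick and ends on the far side at world x = 0.657. The pad's centre is to end about 25 mm inside this edge (+y), which leaves 50 mm of its length over it.
- call_bell: counter bell, white dome on a black foot, 82 mm across and 64 mm high to the top of its button, 0.3 kg, standing loose to the left of the pad by the tape roll and dip cup (another such bell, far off to the left at the back of the table, is not meant). Origin: centre of its underside.
- bell_button_top (a point): the centre of the top of the bell's push button (a rod 11 mm in diameter standing 12 mm out of the dome, 64 mm over the table when not pressed); press straight down.
- call_bell_button (a joint): travel of the bell's button in m: 0 up, 0.008 fully down; a spring of 0.8 N per mm returns it (3.2 N at half way, 6.4 N at the hard stop); half way rings.
- tape_roll: roll of tan tape lying flat, 92 mm across, 48 mm high, between pad and bell on the far side. Leave alone. Origin: centre of its underside.
- dip_cup: small empty grey-white dip cup, 67 mm across, 33 mm high, between pad and bell on the robot's side. Leave alone. Origin: centre of its underside.
- marker: white and red marker pen, 135 mm long along its y axis, 17 mm thick, beyond the pad, near the table's far edge. Leave alone. Origin: centre of its underside.
- peg: blue clothes peg, 72 mm long along its y axis, 15 mm wide, 12 mm high, beyond the pad, near the table's far edge. Leave alone. Origin: centre of its underside.

How it is judged:
By the outcome, as a careful person would: the job done as asked, in the order asked, and still so for the second after the job is handed in, with the robot touching nothing.
It also fails if it takes over 61 s, if anything falls off the work surface, if the arm or the gripper's body presses on something with over 40 N, if the wrist force passes 120 N, or if a joint passes its speed limit or range.

## Robot

A 6-joint arm with a two-finger parallel gripper is mounted at the origin on the work surface; the furniture and walls round the work are solid. World frame = base frame: x ahead of the robot, y to its left, z up, the work surface at z = 0. Lengths are in m, angles in rad, forces in N, time in s.
With the tool pointing down it reaches from about 0.275 to 0.75 m from the base axis. Payload 10.2 kg.
Tool frame: the origin (TCP) lies at the very end of the fingers, on their centre line; the grasp point (between the pads) lies 19 mm behind it; z points along the fingers, y is the line along which they close (so a half turn about z gives the same grasp; the last joint's range is limited). The gripper opens to 85 mm and grips with 20 to 120 N. Pads are 22 mm wide; open, the fingers measure 114 mm over their backs; the gripper's body (76 mm by 85 mm) begins 54 mm behind the grasp point. The pads swing forward as they close: fully open they stand 13 mm farther back than shut.
Start: joints at [-1.466, 0.313, 1.498, -0, 1.331, -0.223], TCP at [0.169, -0.497, 0.211] pointing down, gripper open.
Joint ranges: [-2.94, 2.94], [-0.97, 2.17], [0.19, 2.56], [-1.23, 4.37], [0.02, 3.11], [-2.88, 2.88]. Speed limits (rad/s): [2.39, 2.39, 3.01, 3.14, 3.14, 3.14].

## Interface

Orientations are given as a unit quaternion [w, x, y, z].
In Python, from cell import manip gives the robot as it stands. The module is installed in compiled form; this text tells all that it offers.
- The arm moves only by the tool arm_command, never from a script. Its argument "steps" is one flat list of numbers, 7 for each row, row after row: the turn, a rotation vector about the tool's x, y, z in degrees, then the shift along the tool's x, y, z in mm, then the opening, from 0 (shut) to 1 (fully open). In form: [ax, ay, az, tx, ty, tz, fingers, ax, ay, az, tx, ty, tz, fingers, ...]. A call has 1 to 10 rows; each row shifts and turns the commanded pose from where the row before left it, along the tool's axes as they then stand; what a row does not reach is not made up. A row lasts 1/8 s, in which the tool goes at most 62.5 mm and 10.7 degrees, less where a joint would pass 70% of its speed; a pose out of reach is approached as far as the arm can. A call is refused whole if a number of a shift passes 62.5 or a number of a turn 10.7, either way. A call with a gripper value outside its range is refused whole. The fingers move at their own pace and stop on an object; "force" is the grip in N (left out, the last holds). Time passes only in rows, so rows that do not move let the fingers close. It gives the time, the measured TCP pose, the force, the opening and the grip force at its end, in the units of the state.
- manip.get_state(): the state, without advancing time (a new reading comes with each control period).
- manip.capture(name): name is "scene" or "side" or "wrist"; returns a dict with "color" (400x640x3 uint8, red, green, blue), "mtx" (3x3 intrinsics, pixels), "world_from_camera" (4x4, takes a point from camera to world coordinates). Camera axes: x right, y down, z forward; pixel columns grow to the right and rows downward; lengths in m; the calibration is good to about 2 mm. A picture is of the moment at which its call begins. There is no depth.
- manip.close_job(): hands the job in; it is judged then, once.
Trained networks look in a picture, given as the dict that the camera call returned (one of the last four; its "shot" number tells which), for a name from the list of things; names that differ only in an ending like _2 or _b are one class to them, and where a whole thing is asked for, a point or a joint stands for the part that bears it (a point fixed in the world has none). Each returns a list of dicts, best first, with "p" (0 to 1); they miss things now and then, are a little off and sometimes report something else, mostly with a low value. They report only what shows in the picture. A call takes as long as a camera call.
- manip.cut_out(picture, thing): "region" (400x640 bool, what is visible of it) and "box" ([centre column, centre row, width, height] in pixels, round what is visible of it).
The state is a dict: "clock": time; "joint_pos": joint angles; "qd": joint speeds; "effort": joint torques, N m; "tool_pos": TCP position; "ee_rot": TCP orientation; "contact_force": force on the tool from outside, world axes, zero at the start; "wrist_torque": the same for the moment, N m; "width": opening from 0.0 (shut) to 1.0 (fully open); "gripper_force": force on a finger pad.
Only numpy, scipy, OpenCV 4.12 (cv2) and the standard library are available. Lean on these libraries where they do the work, as an engineer would, in place of code of your own. Each camera call takes 0.05 s, during which the arm holds its last target. There are 200 camera calls.

## Working session

There is one attempt and no reset: what is moved stays moved. The work goes in short steps, Python scripts to look and compute and a tool call to move; the robot and the scene stay as the last step left them, time stands still between calls to the robot, and variables do not carry over. Pictures are saved under pics/ and viewed, at most 10 in all, crops included, and the job is handed in when it is done.

Besides the shell and the picture viewer there is one more tool, called as name(argument=value, ...) on one line, values as JSON. arm_command: Moves the arm, as the interface text tells. Its arguments: {"type":"object","properties":{"steps":{"type":"array"},"force":{"type":"number"}},"required":["steps"]}

```bash
mkdir -p pics
cat > h.py <<'E'
import numpy as np, cv2
from cell import manip
def save(n,c): cv2.imwrite(f'pics/{n}.png',c['color'][:,:,::-1])
def ray(c,uv,z):
    uv=np.atleast_2d(np.array(uv,float)); K=c['mtx'];T=c['world_from_camera']
    d=np.c_[uv,np.ones(len(uv))]@np.linalg.inv(K).T@T[:3,:3].T
    o=T[:3,3]; return o+d*((z-o[2])/d[:,2])[:,None]
def proj(c,P):
    P=np.atleast_2d(P);T=np.linalg.inv(c['world_from_camera']);q=(P@T[:3,:3].T+T[:3,3])@c['mtx'].T
    return q[:,:2]/q[:,2:]
E
python3 - <<'E'
from h import *
s=manip.get_state();print({k:np.round(v,3) for k,v in s.items()})
for n in ('scene','side'):
    c=manip.capture(n);save(n+'1',c);print(n,np.round(c['world_from_camera'],3).tolist())
    for t in ('order_pad','call_bell','bell_button_top','tape_roll','dip_cup','table_edge'):
        try:
            for r in manip.cut_out(c,t)[:2]: print(t,round(r['p'],2),np.round(r['box'],1),np.round(ray(c,[r['box'][:2]],0.01),3))
        except Exception as e: print(t,e)
E
```

```text
{'clock': np.float64(0.0), 'joint_pos': array([-1.466,  0.313,  1.498,  0.   ,  1.331, -0.223]), 'qd': array([ 0.001,  0.001,  0.002, -0.001, -0.002, -0.001]), 'effort': array([-0.0000e+00, -4.1227e+01, -2.5974e+01, -0.0000e+00,  4.0000e-03,
        0.0000e+00]), 'tool_pos': array([ 0.169, -0.497,  0.211]), 'ee_rot': array([-0.001,  0.987,  0.163,  0.   ]), 'contact_force': array([-0.976, -0.739,  0.417]), 'wrist_torque': array([ 0.011, -0.021,  0.024]), 'gripper_force': np.float64(0.0), 'width': np.float64(1.001)}
scene [[-0.68, -0.589, 0.436, 0.094], [-0.733, 0.533, -0.423, 0.471], [0.017, -0.608, -0.794, 0.806], [0.0, 0.0, 0.0, 1.0]]
order_pad 0.82 [335.2 204.   74.5  45. ] [[0.473 0.034 0.01 ]]
call_bell 0.69 [232.1 291.9  39.   36.5] [[0.457 0.358 0.01 ]]
bell_button_top 0.39 [293.8 285.3  31.6  31.4] [[0.38  0.251 0.01 ]]
tape_roll 0.71 [239.2 215.9  34.   45.9] [[0.604 0.231 0.01 ]]
dip_cup 0.88 [291.5 286.2  32.7  28.7] [[0.382 0.256 0.01 ]]
table_edge it knows: bell_button_top, call_bell, call_bell_button, dip_cup, marker, order_pad, peg, tape_roll
side [[-0.848, -0.297, 0.439, 0.041], [-0.53, 0.466, -0.709, 0.82], [0.006, -0.833, -0.553, 0.668], [0.0, 0.0, 0.0, 1.0]]
order_pad 0.56 [330.9 234.   76.9  41.6] [[0.473 0.045 0.01 ]]
call_bell 0.56 [248.3 327.8  51.   40. ] [[0.456 0.361 0.01 ]]
tape_roll 0.82 [232.1 259.4  43.9  45.3] [[0.601 0.231 0.01 ]]
dip_cup 0.61 [319.9 302.5  38.2  40.8] [[0.382 0.241 0.01 ]]
dip_cup 0.42 [244.1 308.6   6.4   8.4] [[0.492 0.328 0.01 ]]
table_edge it knows: bell_button_top, call_bell, call_bell_button, dip_cup, marker, order_pad, peg, tape_roll
```

Run:
```python
import cv2
a=cv2.imread('pics/scene1.png')[80:380,140:540]
cv2.imwrite('pics/s1c.png',cv2.resize(a,None,fx=2,fy=2,interpolation=cv2.INTER_CUBIC))
```

```text
(no output)
```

View pics/s1c.png

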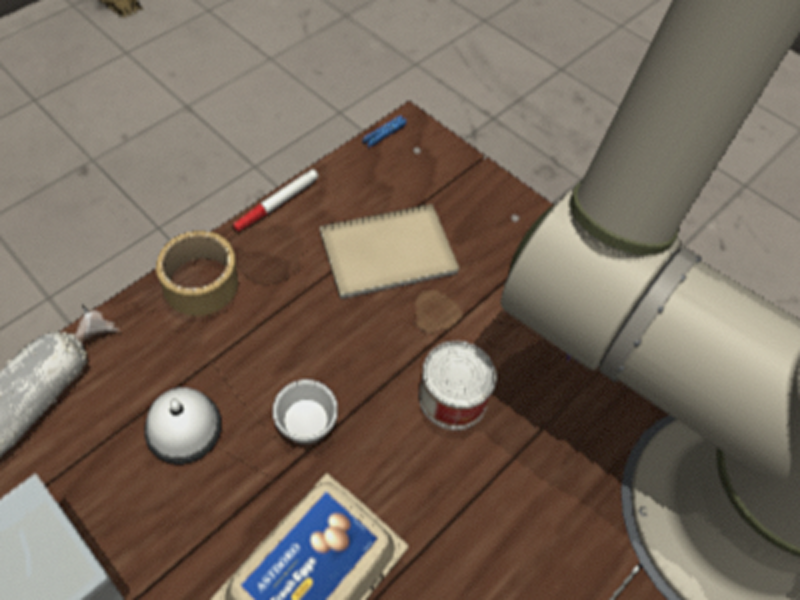

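View pics/side1.png

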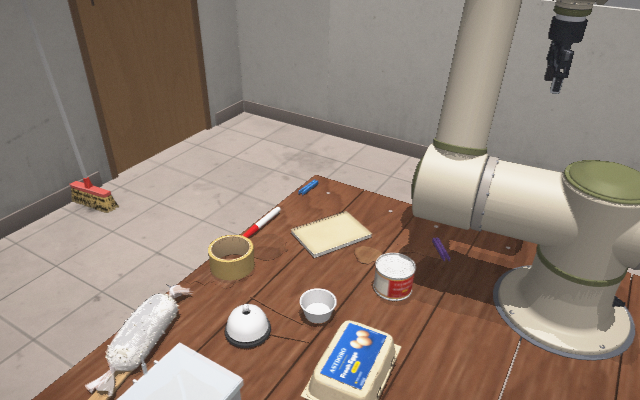

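The crop shows the pad with corners at crop pixels of about (320,228), (435,207), (457,270) and (342,295). The right-hand table edge runs from (410,100) to (550,200), the bell is at (183,425), and a can at (458,385) stands near the pad. In the side view the same items appear: bell (247,325), pad (331,234), can (394,276).

```bash
cat >> h.py <<'E'
def padrect(c,z=0.011):
    r=manip.cut_out(c,'order_pad')[0]; m=r['region'].astype(np.uint8)
    cs,_=cv2.findContours(m,cv2.RETR_EXTERNAL,cv2.CHAIN_APPROX_NONE)
    p=ray(c,max(cs,key=len)[:,0],z)[:,:2].astype(np.float32)
    q=cv2.minAreaRect(p*1000); b=cv2.boxPoints(q)
    e=b[1]-b[0]; f=b[2]-b[1]; L=e if np.hypot(*e)>np.hypot(*f) else f
    L=L*(-np.sign(L[1])); return r['p'],np.round(q[0],1),np.round(q[1],1),'psi(from -y toward +x) deg',np.degrees(np.arctan2(L[0],-L[1])),np.round(b)
E
python3 - <<'E'
from h import *
for n in ('scene','side'):
    c=manip.capture(n); print(n,padrect(c))
    k=lambda *uv:np.round(ray(c,[uv],0)[0]*1000)
    if n=='scene':
        # edge points
        print('edge',[k(x/2+140,y/2+80) for x,y in ((410,100),(480,150),(550,200))])
        for u,v,z in ((175,402,.064),(183,462,0),(458,355,.0)): print(u,v,np.round(ray(c,[(u/2+140,v/2+80)],z)[0]*1000))
        g=cv2.cvtColor(c['color'],cv2.COLOR_RGB2HSV)
        for x in range(350,420,10):
            print(x,[tuple(int(t) for t in g[y,x]) for y in range(int(130+(x-345)*.71)-4,int(130+(x-345)*.71)+5)])
    else:
        print('edge',k(318,176),k(380,200)); print(np.round(ray(c,[(247,309)],.064)*1000))
    for t in ('call_bell','dip_cup','marker','peg','tape_roll'):
        r=manip.cut_out(c,t)
        if r:
            m=r[0]['region'].astype(np.uint8); ys,xs=np.nonzero(m); z={'call_bell':.02}.get(t,.01)
            print(t,r[0]['p'],np.round(ray(c,[(xs.mean(),ys.mean())],z)[0]*1000), (xs.min(),xs.max(),ys.min(),ys.max()))
E
```

```text
scene (0.78, array([475.5,  36.7]), array([147.3, 107.8]), 'psi(from -y toward +x) deg', np.float32(-28.067957), array([[393.,  -3.],
       [488., -54.],
       [558.,  76.],
       [463., 127.]], dtype=float32))
edge [array([ 649., -180.,    0.]), array([ 514., -181.,    0.]), array([ 392., -183.,    0.])]
175 402 [457. 359.  64.]
183 462 [428. 382.   0.]
458 355 [319.  77.   0.]
350 [(18, 35, 147), (17, 34, 150), (16, 32, 151), (17, 35, 154), (19, 34, 142), (12, 60, 110), (9, 117, 83), (10, 138, 83), (10, 135, 83)]
360 [(20, 34, 150), (18, 31, 149), (19, 32, 151), (17, 31, 149), (16, 31, 140), (16, 51, 115), (10, 101, 101), (10, 126, 97), (10, 132, 95)]
370 [(19, 33, 147), (19, 33, 145), (18, 35, 147), (17, 31, 146), (19, 32, 134), (12, 55, 106), (11, 101, 91), (10, 132, 91), (10, 132, 95)]
380 [(17, 34, 143), (18, 32, 143), (19, 34, 142), (17, 32, 143), (19, 30, 143), (17, 36, 134), (10, 68, 109), (10, 126, 95), (10, 136, 92)]
390 [(18, 35, 144), (17, 36, 142), (16, 34, 142), (18, 35, 144), (18, 32, 144), (18, 38, 136), (12, 63, 106), (11, 122, 90), (10, 137, 93)]
400 [(20, 33, 1
[... 658 characters left out ...]
.5]), array([156.4, 113.3]), 'psi(from -y toward +x) deg', np.float32(-27.602251), array([[388.,  -3.],
       [489., -55.],
       [561.,  84.],
       [461., 136.]], dtype=float32))
edge [ 640. -174.    0.] [ 447. -155.    0.]
[[450. 367.  64.]]
call_bell 0.65 [454. 367.  20.] (np.int64(225), np.int64(271), np.int64(304), np.int64(347))
dip_cup 0.98 [384. 247.  10.] (np.int64(299), np.int64(335), np.int64(288), np.int64(321))
marker 0.62 [630.  91.  10.] (np.int64(244), np.int64(278), np.int64(208), np.int64(236))
peg 0.7 [624. -96.  10.] (np.int64(298), np.int64(317), np.int64(180), np.int64(194))
tape_roll 0.96 [608. 226.  10.] (np.int64(208), np.int64(253), np.int64(235), np.int64(279))
```

arm_command(steps=[0,0,0,40,-36,3,0.6,0,0,0,40,-36,3,0.6,0,0,0,40,-36,3,0.6,0,0,0,40,-36,3,0.6,0,0,0,40,-36,3,0.6,0,0,0,40,-36,3,0.6,0,0,0,40,-36,3,0.6,0,0,0,40,-36,3,0.6,0,0,0,40,-36,3,0.6,0,0,0,40,-36,3,0.6])

```text
clock: 2.55
tool_pos: [0.4326, -0.0257, 0.1814]
ee_rot: [0.0, 0.987, 0.163, 0.0]
contact_force: [1.1, -1.6, 0.0]
width: 0.597
gripper_force: 0.0
```

arm_command(steps=[0,0,0,40,-35,0,0.6,0,0,0,40,-35,0,0.6,0,0,-8.6,0,0,0,0.6,0,0,-8.6,0,0,0,0.6,0,0,-8.6,0,0,0,0.6,0,0,-8.6,0,0,0,0.6,0,0,-8.6,0,0,0,0.6,0,0,0,0,0,0,0.6])

```text
clock: 3.55
tool_pos: [0.485, 0.0646, 0.1812]
ee_rot: [0.0, 0.858, 0.513, 0.0]
contact_force: [0.6, 0.2, -0.6]
width: 0.599
gripper_force: 0.0
```

```bash
cat >> h.py <<'E'
from scipy.spatial.transform import Rotation as R
def st():
    s=manip.get_state(); q=s['ee_rot']; M=R.from_quat([q[1],q[2],q[3],q[0]]).as_matrix()
    y=np.degrees(np.arctan2(M[1,1],M[0,1]))
    print('t',round(float(s['clock']),2),'tcp',np.round(s['tool_pos']*1000,1),'yaw_y',round(y,1),'tilt',np.round(M[:,2],3),'F',np.round(s['contact_force'],1),'w',round(float(s['width']),2)); return s,M
def totool(M,d): return np.round(M.T@np.array(d,float),1)
E
python3 - <<'E'
from h import *
st(); c=manip.capture('wrist'); save('w1',c); print(np.round(c['world_from_camera'],3).tolist())
print(padrect(c))
E
```

```text
t 3.55 tcp [485.   64.6 181.2] yaw_y -28.3 tilt [ 0. -0. -1.] F [ 0.6  0.2 -0.6] w 0.6
[[0.88, -0.453, -0.141, 0.521], [-0.475, -0.841, -0.26, 0.131], [-0.0, 0.296, -0.955, 0.345], [0.0, 0.0, 0.0, 1.0]]
(0.78, array([479.1,  34.2]), array([151.3, 106.9]), 'psi(from -y toward +x) deg', np.float32(-27.27262), array([[397.,  -9.],
       [492., -58.],
       [561.,  77.],
       [466., 126.]], dtype=float32))
```

View pics/w1.png

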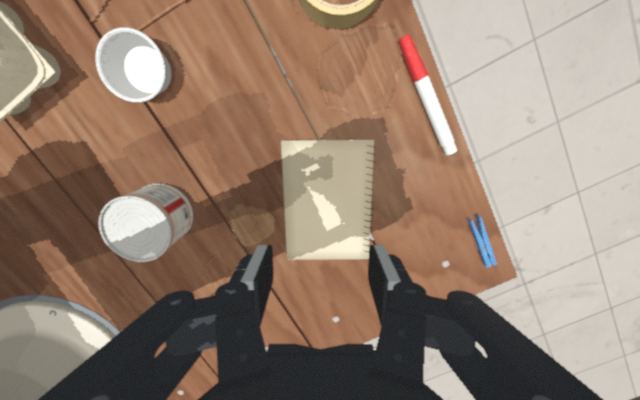

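The wrist view shows the pad at (330,200), with its spiral on the right (far) side. The two fingers are at (255,265) and (385,265), roughly centred on its width. The right-hand edge runs from (515,277) to (370,342), and the can at (145,225) is clear of the pad.

arm_command(steps=[0,0,0,0,3,40,0.6,0,0,0,0,0,40,0.6,0,0,0,0,0,40,0.6,0,0,0,0,0,36,0.6,0,0,0,0,0,0,0.6])

```text
clock: 4.28
tool_pos: [0.4863, 0.0633, 0.0236]
ee_rot: [-0.001, 0.859, 0.513, -0.002]
contact_force: [-0.6, 0.5, 0.2]
width: 0.594
gripper_force: 0.0
```

Run:
```python
from h import *
st(); c=manip.capture('side'); save('side2',c)
a=c['color'][170:330,240:480,::-1]; cv2.imwrite('pics/side2c.png',cv2.resize(a,None,fx=3,fy=3,interpolation=cv2.INTER_CUBIC))
# edge from wrist pic w1: recompute later; edge lines in scene pic
im=cv2.imread('pics/scene1.png'); c=manip.capture('scene')
s=cv2.cvtColor(im,cv2.COLOR_BGR2HSV)[:,:,1].astype(float)
pts=[]
for x in range(350,412,4):
    y0=int(130+(x-345)*.71); col=s[y0-6:y0+8,x]; i=np.argmax(col>75); pts.append((x,y0-6+i-1+(75-col[i-1])/(col[i]-col[i-1])+0))
print(np.round(ray(c,pts,0)[:,:2]*1000))
```

```text
t 4.28 tcp [486.3  63.3  23.6] yaw_y -28.3 tilt [-0.005  0.001 -1.   ] F [-0.6  0.5  0.2] w 0.59
[[ 627. -178.]
 [ 611. -178.]
 [ 595. -178.]
 [ 579. -178.]
 [ 565. -179.]
 [ 550. -179.]
 [ 534. -179.]
 [ 519. -179.]
 [ 500. -174.]
 [ 490. -179.]
 [ 475. -179.]
 [ 463. -180.]
 [ 448. -180.]
 [ 434. -180.]
 [ 420. -180.]
 [ 407. -180.]]
```

View pics/side2c.png

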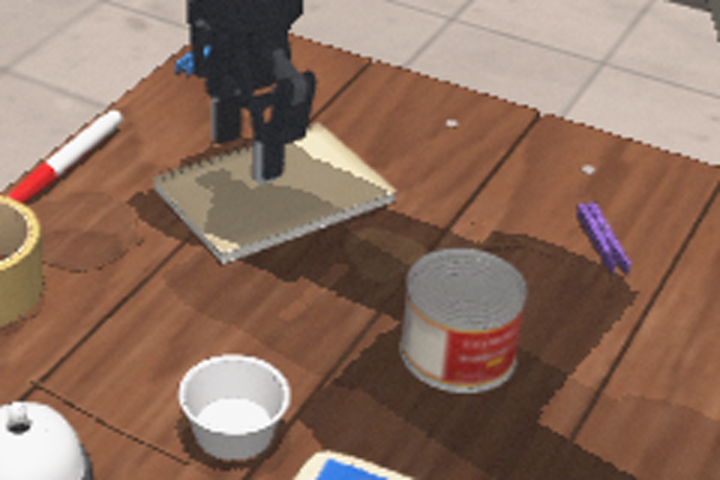

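The crop shows both fingers just above the rear half of the pad (near crop (265,170) and (225,135)), clear of the can and the purple peg. Now I probe downward.

arm_command(steps=[0,0,0,0,0,10,0.6,0,0,0,0,0,3,0.6,0,0,0,0,0,0,0.6])

```text
clock: 4.75
tool_pos: [0.4877, 0.0632, 0.0123]
ee_rot: [0.0, 0.858, 0.513, 0.0]
contact_force: [0.0, 0.7, 0.0]
width: 0.602
gripper_force: 0.0
```

arm_command(steps=[0,0,0,0,0,2,0.6,0,0,0,0,0,2,0.6,0,0,0,0,0,0,0.6])

```text
clock: 5.12
tool_pos: [0.4876, 0.0632, 0.0081]
ee_rot: [-0.0, 0.858, 0.513, -0.0]
contact_force: [-0.1, -1.0, -0.3]
width: 0.599
gripper_force: 0.0
```

arm_command(steps=[0,0,0,0,0,2,0.6,0,0,0,0,0,0,0.6])

```text
clock: 5.38
tool_pos: [0.4876, 0.0632, 0.0061]
ee_rot: [-0.0, 0.858, 0.513, -0.0]
contact_force: [0.2, -1.0, -0.4]
width: 0.6
gripper_force: 0.0
```

arm_command(steps=[0,0,0,0,0,1,0.6,0,0,0,0,0,0,0.6])

```text
clock: 5.62
tool_pos: [0.4876, 0.0632, 0.0051]
ee_rot: [-0.0, 0.858, 0.513, -0.0]
contact_force: [-0.1, 0.8, 0.2]
width: 0.596
gripper_force: 0.0
```

arm_command(steps=[0,0,0,0,0,1,0.6,0,0,0,0,0,0,0.6])

```text
clock: 5.88
tool_pos: [0.4876, 0.0632, 0.0041]
ee_rot: [-0.0, 0.858, 0.513, -0.0]
contact_force: [-0.4, -0.2, 0.2]
width: 0.601
gripper_force: 0.0
```

arm_command(steps=[0,0,0,0,0,1,0.6,0,0,0,0,0,0,0.6])

```text
clock: 6.12
tool_pos: [0.4876, 0.0632, 0.0031]
ee_rot: [-0.0, 0.858, 0.513, -0.0]
contact_force: [0.2, 0.0, 0.2]
width: 0.6
gripper_force: 0.0
```

arm_command(steps=[0,0,0,0,0,1,0.6,0,0,0,0,0,0,0.6])

```text
clock: 6.38
tool_pos: [0.4876, 0.0632, 0.0021]
ee_rot: [-0.0, 0.858, 0.513, -0.0]
contact_force: [1.1, -0.2, -1.5]
width: 0.598
gripper_force: 0.0
```

arm_command(steps=[0,0,0,0,0,1,0.6,0,0,0,0,0,0,0.6])

```text
clock: 6.62
tool_pos: [0.4876, 0.0632, 0.0011]
ee_rot: [-0.0, 0.858, 0.513, -0.0]
contact_force: [0.7, 0.3, 0.5]
width: 0.598
gripper_force: 0.0
```

arm_command(steps=[0,0,0,0,0,1,0.6,0,0,0,0,0,0,0.6])

```text
clock: 6.88
tool_pos: [0.4876, 0.0632, 0.0001]
ee_rot: [-0.0, 0.858, 0.513, -0.0]
contact_force: [0.4, -0.1, 0.1]
width: 0.599
gripper_force: 0.0
```

arm_command(steps=[0,0,0,0,0,1,0.6,0,0,0,0,0,0,0.6])

```text
clock: 7.12
tool_pos: [0.4876, 0.0632, -0.0009]
ee_rot: [-0.0, 0.858, 0.513, -0.0]
contact_force: [-0.5, 0.1, 0.1]
width: 0.599
gripper_force: 0.0
```

Run:
```python
from h import *
c=manip.capture('wrist'); 
a=c['color'][:,150:500,::-1]; cv2.imwrite('pics/w2.png',cv2.resize(a,None,fx=1.5,fy=1.5,interpolation=cv2.INTER_CUBIC)); print(padrect(c))
```

```text
(0.76, array([487.4,  49.6]), array([118.4, 107.6]), 'psi(from -y toward +x) deg', np.float32(-27.808666), array([[412.,  22.],
       [507., -28.],
       [563.,  77.],
       [467., 127.]], dtype=float32))
```

View pics/w2.png

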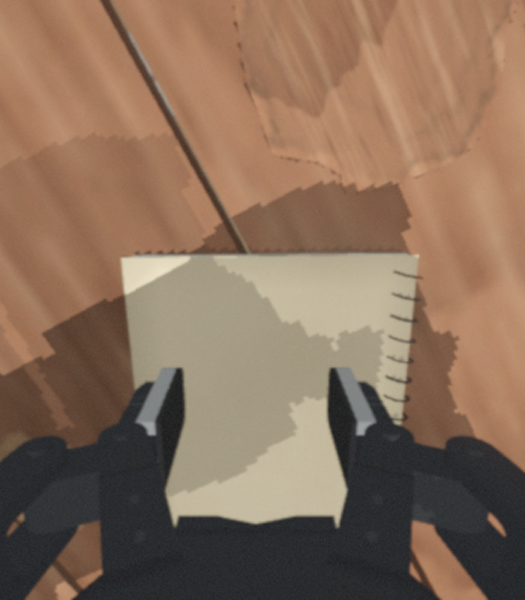

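The wrist view shows both fingertips over the paper block. They are at (160,400) and (350,400) in the crop, with the right one close to the spiral and neither touching yet. I'll narrow the fingers a little and continue down.

arm_command(steps=[0,0,0,0,-2,-4,0.45,0,0,0,0,0,0,0.45,0,0,0,0,0,2,0.45,0,0,0,0,0,0,0.45])

```text
clock: 7.72
tool_pos: [0.4857, 0.0641, 0.001]
ee_rot: [-0.0, 0.858, 0.513, -0.0]
contact_force: [-1.2, -0.1, 0.2]
width: 0.447
gripper_force: 0.0
```

arm_command(steps=[0,0,0,0,0,1,0.45,0,0,0,0,0,0,0.45])

```text
clock: 7.98
tool_pos: [0.4859, 0.0641, 0.0001]
ee_rot: [-0.0, 0.858, 0.513, -0.0]
contact_force: [0.1, -0.7, -0.9]
width: 0.451
gripper_force: 0.0
```

arm_command(steps=[0,0,0,0,0,1,0.45,0,0,0,0,0,0,0.45])

```text
clock: 8.22
tool_pos: [0.4859, 0.0641, -0.0009]
ee_rot: [-0.0, 0.858, 0.513, -0.0]
contact_force: [0.7, -0.3, 0.3]
width: 0.449
gripper_force: 0.0
```

arm_command(steps=[0,0,0,0,0,1,0.45,0,0,0,0,0,0,0.45])

```text
clock: 8.48
tool_pos: [0.4859, 0.0641, -0.0019]
ee_rot: [-0.0, 0.858, 0.513, -0.0]
contact_force: [-1.1, -0.1, 0.2]
width: 0.446
gripper_force: 0.0
```

arm_command(steps=[0,0,0,0,0,1,0.45,0,0,0,0,0,0,0.45])

```text
clock: 8.72
tool_pos: [0.4858, 0.0641, -0.0029]
ee_rot: [-0.0, 0.858, 0.513, -0.0]
contact_force: [-0.8, -0.4, -0.6]
width: 0.451
gripper_force: 0.0
```

arm_command(steps=[0,0,0,0,0,1,0.45,0,0,0,0,0,0,0.45])

```text
clock: 8.98
tool_pos: [0.4858, 0.0641, -0.0039]
ee_rot: [-0.0, 0.858, 0.513, -0.0]
contact_force: [0.6, -0.2, 0.2]
width: 0.454
gripper_force: 0.0
```

arm_command(steps=[0,0,0,0,0,1,0.45,0,0,0,0,0,0,0.45])

```text
clock: 9.22
tool_pos: [0.4858, 0.0641, -0.0049]
ee_rot: [-0.0, 0.858, 0.513, -0.0]
contact_force: [0.3, -0.3, -0.1]
width: 0.451
gripper_force: 0.0
```

arm_command(steps=[0,0,0,0,0,1,0.45,0,0,0,0,0,0,0.45])

```text
clock: 9.48
tool_pos: [0.4858, 0.0641, -0.0059]
ee_rot: [-0.0, 0.858, 0.513, -0.0]
contact_force: [0.3, -0.3, 0.5]
width: 0.446
gripper_force: 0.0
```

Run:
```python
from h import *
s,M=st(); print(np.round(s['wrist_torque'],2),np.round(s['effort'],1))
c=manip.capture('side'); a=c['color'][190:290,260:400,::-1]; cv2.imwrite('pics/side3.png',cv2.resize(a,None,fx=5,fy=5,interpolation=cv2.INTER_CUBIC))
```

```text
t 9.47 tcp [485.8  64.1  -5.9] yaw_y -28.2 tilt [-0.  0. -1.] F [ 0.3 -0.3  0.5] w 0.45
[-0.04  0.   -0.02] [ -0.  -42.6 -17.4  -0.   -0.    0. ]
```

View pics/side3.png

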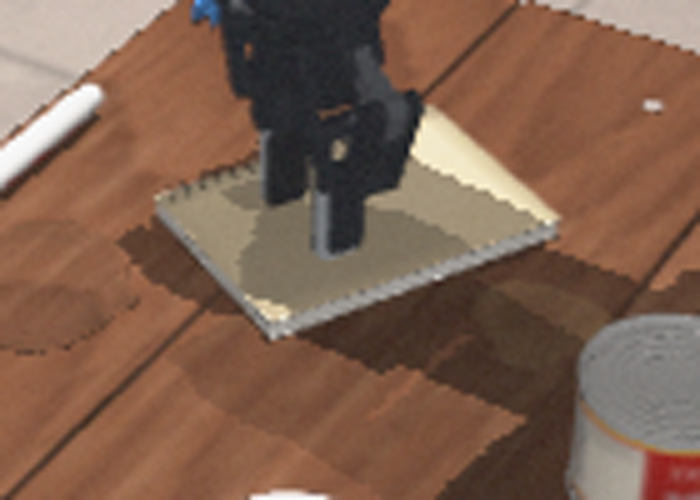

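The crop shows the near fingertip at (335,250), just over or at the paper, and the far one at (285,200). No force is registering yet, so I continue downward.

arm_command(steps=[0,0,0,0,0,1,0.45,0,0,0,0,0,0,0.45])

```text
clock: 9.78
tool_pos: [0.4858, 0.0641, -0.0069]
ee_rot: [-0.0, 0.858, 0.513, -0.0]
contact_force: [0.2, -0.8, -0.3]
width: 0.449
gripper_force: 0.0
```

arm_command(steps=[0,0,0,0,0,1,0.45,0,0,0,0,0,0,0.45])

```text
clock: 10.02
tool_pos: [0.4858, 0.0641, -0.0079]
ee_rot: [-0.0, 0.858, 0.513, -0.0]
contact_force: [-0.0, -0.1, 0.1]
width: 0.456
gripper_force: 0.0
```

arm_command(steps=[0,0,0,0,0,1,0.45,0,0,0,0,0,0,0.45])

```text
clock: 10.28
tool_pos: [0.4859, 0.0641, -0.0089]
ee_rot: [-0.0, 0.858, 0.513, -0.0]
contact_force: [-0.7, 0.9, -0.7]
width: 0.45
gripper_force: 0.0
```

Run:
```python
from h import *
c=manip.capture('side'); 
for z in (-.005,0,.01,.02,.03): print(z,np.round(ray(c,[(327,241)],z)[0]*1000))
for z in (-6,0,10,20): print(z,proj(c,np.array([[463,76,z]])/1000), proj(c,np.array([[463+10,76+18,z]])/1000), proj(c,np.array([[453,57,z]])/1000))
w=manip.capture('wrist'); print(proj(w,np.array([[463,76,z] for z in (0,10,20)])/1000))
cv2.imwrite('pics/w3.png',np.vstack([cv2.resize(w['color'][200:400,150:500,::-1],None,fx=1.5,fy=1.5),cv2.resize(c['color'][210:260,290:363,::-1],(525,300))]))
```

```text
-0.005 [477.  55.  -5.]
0 [473.  60.   0.]
0.01 [467.  72.  10.]
0.02 [460.  83.  20.]
0.03 [454.  94.  30.]
-6 [[327.38100168 248.45036944]] [[319.18540697 251.26944828]] [[335.67685679 245.43815019]]
0 [[327.44196838 246.2801175 ]] [[319.22154087 249.09098483]] [[335.76252428 243.27680132]]
10 [[327.54441409 242.63332406]] [[319.28226252 245.43015948]] [[335.90646626 239.64521558]]
20 [[327.64791695 238.94889888]] [[319.3436157  241.73126006]] [[336.05188111 235.97647   ]]
[[276.0917176  246.9897855 ]
 [273.46469391 254.94468819]
 [270.50677423 263.90157856]]
```

View pics/w3.png

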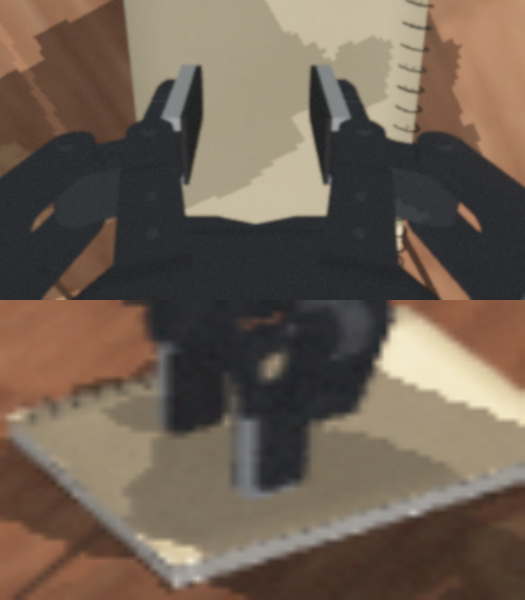

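The lower panel shows the near fingertip at (265,490), just above the paper. By projection its tip is at z of about 12 mm, so contact should come within about 2 mm.

arm_command(steps=[0,0,0,0,0,1,0.45,0,0,0,0,0,0,0.45])

```text
clock: 10.62
tool_pos: [0.4858, 0.0641, -0.0099]
ee_rot: [-0.0, 0.858, 0.513, -0.0]
contact_force: [-0.4, 0.9, -0.4]
width: 0.448
gripper_force: 0.0
```

arm_command(steps=[0,0,0,0,0,1,0.45,0,0,0,0,0,0,0.45])

```text
clock: 10.88
tool_pos: [0.4858, 0.0641, -0.0109]
ee_rot: [-0.0, 0.858, 0.513, -0.0]
contact_force: [-0.8, -0.5, -0.3]
width: 0.449
gripper_force: 0.0
```

arm_command(steps=[0,0,0,0,0,1,0.45,0,0,0,0,0,0,0.45])

```text
clock: 11.12
tool_pos: [0.4859, 0.0641, -0.0119]
ee_rot: [-0.0, 0.858, 0.513, -0.0]
contact_force: [-0.2, -0.3, 0.4]
width: 0.455
gripper_force: 0.0
```

arm_command(steps=[0,0,0,0,0,1,0.45,0,0,0,0,0,0,0.45])

```text
clock: 11.38
tool_pos: [0.486, 0.0641, -0.012]
ee_rot: [0.0, 0.858, 0.513, 0.0]
contact_force: [-3.7, -0.3, 10.5]
width: 0.45
gripper_force: 5.4
```

arm_command(steps=[0,0,0,0,0,1,0.45,0,0,0,0,0,0,0.45])

```text
clock: 11.62
tool_pos: [0.486, 0.0641, -0.0121]
ee_rot: [0.0, 0.858, 0.514, 0.0]
contact_force: [-8.8, -0.6, 24.4]
width: 0.445
gripper_force: 12.0
```

arm_command(steps=[0,0,0,0,0,1,0.45,0,0,0,0,0,0,0.45])

```text
clock: 11.88
tool_pos: [0.4861, 0.0641, -0.0122]
ee_rot: [0.0, 0.858, 0.514, 0.0]
contact_force: [-13.4, -0.5, 37.1]
width: 0.448
gripper_force: 18.7
```

arm_command(steps=[0,0,0,0,0,-1.5,0.45,0,0,0,-4,2,0,0.45,0,0,0,-8.8,4.7,0,0.45,0,0,0,-8.8,4.7,0,0.45,0,0,0,-4,2,0,0.45,0,0,0,0,0,0,0.45])

```text
clock: 12.62
tool_pos: [0.4866, 0.0357, -0.0121]
ee_rot: [0.0, 0.858, 0.513, 0.001]
contact_force: [-0.5, 5.2, 13.6]
width: 0.447
gripper_force: 6.7
```

Run:
```python
from h import *
st()
for n in ('scene','side'): print(padrect(manip.capture(n)))
```

```text
t 12.62 tcp [486.6  35.7 -12.1] yaw_y -28.3 tilt [ 0.002  0.001 -1.   ] F [-0.5  5.2 13.6] w 0.45
(0.82, array([475.4,  38. ]), array([149.4, 113. ]), 'psi(from -y toward +x) deg', np.float32(-27.862663), array([[391.,  -2.],
       [490., -54.],
       [560.,  78.],
       [460., 130.]], dtype=float32))
(0.84, array([475.2,  40.2]), array([152.8, 114.5]), 'psi(from -y toward +x) deg', np.float32(-27.985254), array([[389.,  -0.],
       [490., -54.],
       [562.,  81.],
       [461., 135.]], dtype=float32))
```

arm_command(steps=[0,0,0,0,0,-15,0.8,0,0,0,0,0,-15,0.8,0,0,0,45,-6,0,0.8,0,0,0,45,-6,0,0.8,0,0,0,0,0,15,0.8,0,0,0,0,0,10,0.8,0,0,0,0,0,0,0.8])

```text
clock: 13.7
tool_pos: [0.5168, 0.1193, -0.009]
ee_rot: [-0.001, 0.858, 0.513, -0.001]
contact_force: [0.0, 0.5, -0.7]
width: 0.801
gripper_force: 0.0
```

Run:
```python
from h import *
st()
for n in ('scene','wrist'): 
    c=manip.capture(n); print(padrect(c))
save('w4',c)
c=manip.capture('side'); print('purple',np.round(ray(c,[(441.6,250)],0.005)*1000))
```

```text
t 13.7 tcp [516.8 119.3  -9. ] yaw_y -28.3 tilt [-0.002 -0.    -1.   ] F [ 0.   0.5 -0.7] w 0.8
(0.95, array([477.2,  39.4]), array([142.7, 111. ]), 'psi(from -y toward +x) deg', np.float32(-28.08184), array([[395.,   3.],
       [493., -50.],
       [560.,  76.],
       [462., 129.]], dtype=float32))
(0.62, array([498.4,  82.9]), array([55.5, 94.8]), 'psi(from -y toward +x) deg', np.float32(61.700516), array([[444.,  81.],
       [527.,  36.],
       [553.,  85.],
       [470., 130.]], dtype=float32))
purple [[246. -39.   5.]]
```

View pics/w4.png

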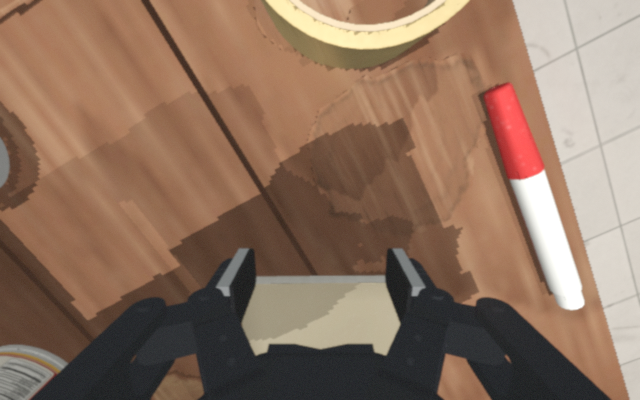

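The wrist view shows the fingers at (237,275) and (402,275), straddling the pad's rear end at row 277, so clearance is small. I back off 8 mm more before lowering.

arm_command(steps=[0,0,0,8,0,0,0.8,0,0,0,0,0,5,0.8,0,0,0,0,0,4,0.8,0,0,0,0,0,2,0.8,0,0,0,0,0,0,0.8])

```text
clock: 14.58
tool_pos: [0.5213, 0.1272, -0.0195]
ee_rot: [-0.0, 0.858, 0.513, -0.0]
contact_force: [-0.5, -0.5, -0.9]
width: 0.799
gripper_force: 0.0
```

arm_command(steps=[0,0,0,-4,0,0,0.8,0,0,0,-4,0,0,0.8,0,0,0,-4,0,0,0.8,0,0,0,-4,0,0,0.8,0,0,0,0,0,0,0.8])

```text
clock: 15.2
tool_pos: [0.5137, 0.1129, -0.0193]
ee_rot: [-0.0, 0.858, 0.513, -0.0]
contact_force: [0.4, -0.7, -0.2]
width: 0.798
gripper_force: 0.0
```

Run:
```python
from h import *
st()
print(padrect(manip.capture('scene')))
```

```text
t 15.2 tcp [513.7 112.9 -19.3] yaw_y -28.2 tilt [-0. -0. -1.] F [ 0.4 -0.7 -0.2] w 0.8
(0.66, array([479.2,  41.9]), array([137.4, 110.4]), 'psi(from -y toward +x) deg', np.float32(-26.47501), array([[399.,   5.],
       [498., -44.],
       [559.,  79.],
       [460., 128.]], dtype=float32))
```

arm_command(steps=[0,0,0,-5,0,0,0.8,0,0,0,-5,0,0,0.8,0,0,0,-5,0,0,0.8,0,0,0,0,0,0,0.8])

```text
clock: 15.8
tool_pos: [0.5065, 0.0995, -0.0193]
ee_rot: [-0.0, 0.858, 0.513, -0.0]
contact_force: [-0.8, 0.2, -0.3]
width: 0.802
gripper_force: 0.0
```

Run:
```python
from h import *
st()
print(padrect(manip.capture('scene')))
c=manip.capture('side'); print(padrect(c))
a=c['color'][190:290,260:400,::-1]; cv2.imwrite('pics/side4.png',cv2.resize(a,None,fx=5,fy=5,interpolation=cv2.INTER_CUBIC))
```

```text
t 15.8 tcp [506.5  99.5 -19.3] yaw_y -28.2 tilt [-0. -0. -1.] F [-0.8  0.2 -0.3] w 0.8
(0.86, array([470.2,  28.6]), array([137.4, 113.4]), 'psi(from -y toward +x) deg', np.float32(-28.9387), array([[387.,  -4.],
       [487., -59.],
       [553.,  61.],
       [454., 116.]], dtype=float32))
(0.82, array([469.2,  28.7]), array([154.3, 116.2]), 'psi(from -y toward +x) deg', np.float32(-28.17312), array([[382., -12.],
       [484., -67.],
       [557.,  69.],
       [454., 124.]], dtype=float32))
```

View pics/side4.png

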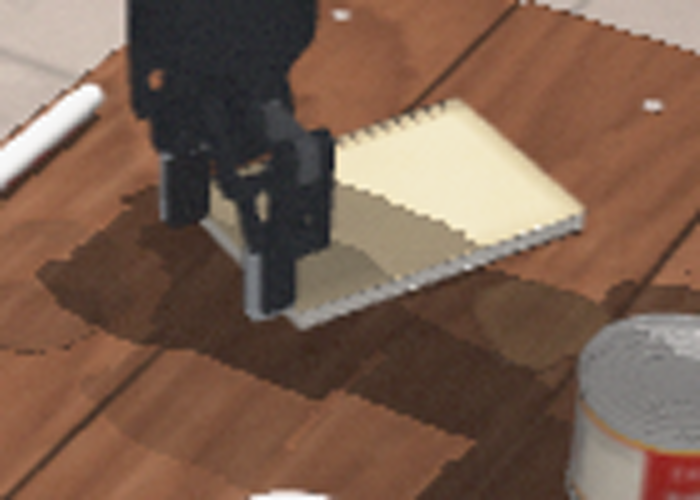

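The side crop shows the pad being pushed by both fingers at its rear end, (180,210) and (270,310), with its angle unchanged. The push works, so next I steer it along an arc.

arm_command(steps=[0,0,-1.2,-4.4,-1.9,0,0.8,0,0,-2.4,-8.7,-3.7,0,0.8,0,0,-2.4,-8.7,-3.7,0,0.8,0,0,-2.4,-8.7,-3.7,0,0.8,0,0,-2.4,-8.7,-3.7,0,0.8,0,0,-2.4,-8.7,-3.7,0,0.8,0,0,0,0,0,0,0.8])

```text
clock: 16.88
tool_pos: [0.4691, 0.0635, -0.0193]
ee_rot: [-0.0, 0.794, 0.609, -0.0]
contact_force: [-0.5, -1.1, 0.2]
width: 0.798
gripper_force: 0.0
```

```bash
cat >> h.py <<'E'
def look():
    s,M=st()
    for n in ('scene','side'):
        p=padrect(manip.capture(n)); print(n,p[:3],round(float(p[4]),1))
        d=(s['tool_pos'][:2]*1000-p[1]); print('  tcp rel to pad in tool xy',np.round(M[:2,:2].T@d,1))
E
python3 -c "
from h import *
look()"
```

```text
t 16.88 tcp [469.1  63.5 -19.3] yaw_y -15.0 tilt [-0. -0. -1.] F [-0.5 -1.1  0.2] w 0.8Traceback (most recent call last):
  File "<string>", line 3, in <module>
    look()
    ~~~~^^
  File "h.py", line 27, in look
    p=padrect(manip.capture(n)); print(n,p[:3],round(float(p[4]),1))
  File "h.py", line 12, in padrect
    r=manip.cut_out(c,'order_pad')[0]; m=r['region'].astype(np.uint8)
      ~~~~~~~~~~~~~~~~~~~~~~~~~~~~^^^
IndexError: list index out of range
```

```bash
sed -i "s/    for n in ('scene','side'):\n        p=/X/; s/^        p=padrect(manip.capture(n)); print/        try: p=padrect(manip.capture(n))\n        except IndexError: print(n,'none'); continue\n        print/; s/for n in ('scene','side'):/for n in ('scene','side','wrist'):/" h.py
python3 -c "
from h import *
look()"
```

```text
t 16.98 tcp [469.5  63.8 -19.3] yaw_y -15.1 tilt [ 0. -0. -1.] F [-0.4  0.1  0.7] w 0.8
scene (0.67, array([439.5, -25.8]), array([ 96.7, 174.3])) 40.4
  tcp rel to pad in tool xy [94.3  5.7]
side (0.78, array([450.2, -14. ]), array([160.3, 115.4])) -14.1
  tcp rel to pad in tool xy [80.1 -1.5]
wrist none
```

arm_command(steps=[0,0,-1.5,-4.4,-1.9,0,0.8,0,0,-2.7,-8.7,-3.7,0,0.8,0,0,-2.7,-8.7,-3.7,0,0.8,0,0,-2.7,-8.7,-3.7,0,0.8,0,0,-2.7,-8.7,-3.7,0,0.8,0,0,-2.7,-8.7,-3.7,0,0.8,0,0,0,0,0,0,0.8])

```text
clock: 18.15
tool_pos: [0.4418, 0.0192, -0.0193]
ee_rot: [-0.0, 0.707, 0.707, -0.0]
contact_force: [0.1, -0.0, -0.3]
width: 0.801
gripper_force: 0.0
```

```bash
python3 -c "
from h import *
look()"
```

```text
t 18.15 tcp [441.8  19.2 -19.3] yaw_y -0.1 tilt [-0. -0. -1.] F [ 0.1 -0.  -0.3] w 0.8
scene (0.6, array([437.1, -86.3]), array([ 55.2, 141.3])) 44.4
  tcp rel to pad in tool xy [105.5   4.6]
side (0.97, array([397.2, -59.8]), array([ 31.1, 155. ])) 10.6
  tcp rel to pad in tool xy [79.  44.6]
wrist (0.81, array([442.3, -11.8]), array([87.6, 53.4])) -89.5
  tcp rel to pad in tool xy [31.  -0.5]
```

arm_command(steps=[0,0,0,-6,0,0,0.8,0,0,0,-9,0,0,0.8,0,0,0,-9,0,0,0.8,0,0,0,-9,0,0,0.8,0,0,0,-9,0,0,0.8,0,0,0,-9,0,0,0.8,0,0,0,-9,0,0,0.8,0,0,0,-9,0,0,0.8,0,0,0,-6,0,0,0.8,0,0,0,0,0,0,0.8])

```text
clock: 19.7
tool_pos: [0.4421, -0.0558, -0.0193]
ee_rot: [0.0, 0.707, 0.707, -0.0]
contact_force: [-0.1, 0.4, 0.5]
width: 0.801
gripper_force: 0.0
```

arm_command(steps=[0,0,0,6,0,0,0.8,0,0,0,14,0,-30,0.8,0,0,0,30,0,-40,0.8,0,0,0,30,0,-45,0.8,0,0,0,20,0,-45,0.8,0,0,0,0,0,0,0.8])

```text
clock: 20.45
tool_pos: [0.4433, 0.046, 0.1434]
ee_rot: [0.002, 0.706, 0.708, 0.002]
contact_force: [0.7, 0.2, -1.0]
width: 0.801
gripper_force: 0.0
```

Run:
```python
from h import *
look()
for n in ('side','wrist','scene'):
    c=manip.capture(n)
    if n=='wrist': save('w5',c)
    print(n,np.round(proj(c,np.array([[x,-.178,0] for x in (.38,.41,.44,.47,.5,.53)])),1).tolist())
```

```text
t 20.45 tcp [443.3  46.  143.4] yaw_y 0.1 tilt [ 0.006 -0.001 -1.   ] F [ 0.7  0.2 -1. ] w 0.8
scene (0.88, array([ 442.2, -137.3]), array([107. , 160.4])) 2.8
  tcp rel to pad in tool xy [183.3   1.5]
side (0.71, array([ 443.8, -132.2]), array([110.6, 169.3])) 0.9
  tcp rel to pad in tool xy [ 1.782e+02 -1.000e-01]
wrist (0.78, array([ 447.5, -111.2]), array([106.5, 101.2])) -90.0
  tcp rel to pad in tool xy [157.2  -3.8]
side [[408.8, 203.7], [397.6, 200.2], [386.6, 196.8], [375.8, 193.4], [365.3, 190.1], [354.9, 186.8]]
wrist [[273.5, 351.2], [296.5, 351.2], [319.4, 351.2], [342.4, 351.2], [365.4, 351.2], [388.4, 351.2]]
scene [[417.5, 183.6], [408.6, 177.0], [399.9, 170.7], [391.3, 164.5], [383.0, 158.4], [374.9, 152.5]]
```

View pics/w5.png

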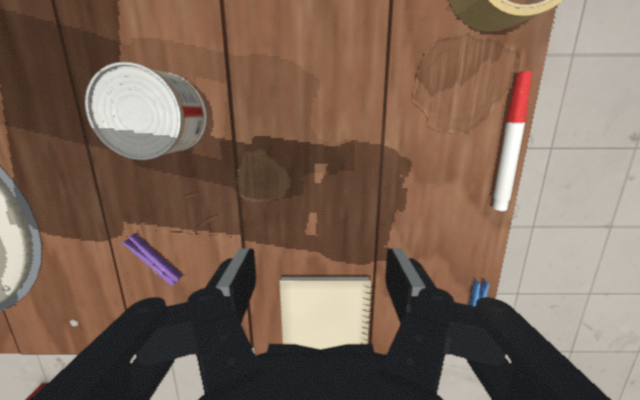

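The wrist view shows the pad at (325,310), square to the edge, with its rear end at row 277. The table's right edge is near row 353 at the left, which agrees with y ≈ -0.179. I'll measure the pad ends precisely from colour profiles.

```bash
cat >> h.py <<'E'
def prof(c,xs,z,y0,y1,step=.001):
    Y=np.arange(y0,y1,step); out=[]
    im=cv2.cvtColor(c['color'],cv2.COLOR_RGB2LAB).astype(np.float32)
    acc=[]
    for x in xs:
        uv=proj(c,np.c_[np.full_like(Y,x),Y,np.full_like(Y,z)]).astype(np.float32)
        acc.append(cv2.remap(im,uv[None,:,0],uv[None,:,1],cv2.INTER_LINEAR)[0])
    return Y,np.array(acc)
E
python3 - <<'E'
from h import *
def show(tag,c,xs,z,a,b):
    Y,A=prof(c,xs,z,a,b)
    m=np.median(A,0); g=np.linalg.norm(np.gradient(cv2.GaussianBlur(m,(1,5),0),axis=0),axis=1)
    pk=[i for i in range(1,len(g)-1) if g[i]>=g[i-1] and g[i]>g[i+1] and g[i]>3]
    print(tag,[(round(float(Y[i]*1000)),round(float(g[i]),1)) for i in pk])
for n in ('scene','side','wrist'):
    c=manip.capture(n)
    show(n+' pad top',c,np.arange(.42,.465,.005),.010,-.26,-.02)
    show(n+' edge+',c,np.arange(.52,.56,.005),0,-.21,-.14)
    show(n+' edge-',c,np.arange(.34,.375,.005),0,-.21,-.14)
E
```

```text
scene pad top [(-237, 3.2), (-210, 6.4), (-62, 15.5), (-53, 3.4), (-32, 4.2)]
scene edge+ [(-192, 4.6), (-183, 9.4), (-179, 11.5), (-161, 4.3)]
scene edge- [(-181, 12.0)]
side pad top [(-211, 7.0), (-65, 12.4), (-53, 15.5), (-48, 6.8), (-28, 3.7), (-25, 3.8)]
side edge+ [(-179, 13.5)]
side edge- [(-181, 19.3)]
wrist pad top [(-250, 56.9), (-163, 40.7), (-66, 17.5), (-61, 15.3), (-58, 9.3), (-34, 3.3), (-29, 3.8)]
wrist edge+ [(-146, 9.5)]
wrist edge- [(-180, 16.6), (-169, 5.2)]
```

Edge y is -180 mm in all three cameras. The pad spans -63 to -211 (148 mm long, as specified), which leaves 31 mm of overhang, so I need 19 mm more. I return behind it and push to TCP y = -75.

arm_command(steps=[0,0,0,-28,0,35,0.8,0,0,0,-28,0,40,0.8,0,0,0,-24,0,40,0.8,0,0,0,0,0,30,0.8,0,0,0,0,0,12,0.8,0,0,0,0,0,5,0.8,0,0,0,0,0,0,0.8])

```text
clock: 21.92
tool_pos: [0.4425, -0.0353, -0.0207]
ee_rot: [0.0, 0.707, 0.707, 0.0]
contact_force: [0.1, 0.4, -0.3]
width: 0.799
gripper_force: 0.0
```

arm_command(steps=[0,0,0,-6,0,0,0.8,0,0,0,-6,0,0,0.8,0,0,0,-6,0,0,0.8,0,0,0,-6,0,0,0.8,0,0,0,-6,0,0,0.8,0,0,0,-5,0,0,0.8,0,0,0,-4,0,0,0.8,0,0,0,0,0,0,0.8])

```text
clock: 22.92
tool_pos: [0.442, -0.0747, -0.0213]
ee_rot: [0.0, 0.707, 0.707, -0.0]
contact_force: [-0.4, 0.3, 0.3]
width: 0.8
gripper_force: 0.0
```

arm_command(steps=[0,0,0,6,0,0,0.8,0,0,0,10,0,-20,0.8,0,0,0,40,0,-40,0,0,0,0,45,0,-40,0,0,0,0,50,0,-40,0,0,0,0,50,0,-20,0,0,0,0,40,0,0,0,0,0,0,0,0,0,0])

```text
clock: 23.92
tool_pos: [0.4415, 0.1677, 0.1377]
ee_rot: [0.0, 0.706, 0.708, 0.0]
contact_force: [-0.5, -0.1, 0.1]
width: -0.002
gripper_force: 0.0
```

Run:
```python
from h import *
st()
for n in ('scene','side','wrist'):
    c=manip.capture(n)
    try: p=padrect(c); print(n,p[:3],round(float(p[4]),1))
    except IndexError: print(n,'none')
    if n=='wrist': continue
    for xs in (np.arange(.41,.43,.004),np.arange(.455,.475,.004)):
        Y,A=prof(c,xs,.010,-.26,-.02); m=np.median(A,0); g=np.linalg.norm(np.gradient(cv2.GaussianBlur(m,(1,5),0),axis=0),axis=1)
        print(' ',[(round(float(Y[i]*1000)),round(float(g[i]),1)) for i in range(1,len(g)-1) if g[i]>=g[i-1] and g[i]>g[i+1] and g[i]>3])
    for t in ('call_bell','bell_button_top','call_bell_button','tape_roll','dip_cup'):
        for r in manip.cut_out(c,t)[:2]:
            ys,xs=np.nonzero(r['region']); print('  ',t,round(r['p'],2),np.round(r['box'],1),np.round(ray(c,[(xs.mean(),ys.mean())],.02)[0]*1000))
```

```text
t 23.93 tcp [441.5 167.7 137.7] yaw_y 0.2 tilt [ 0.  0. -1.] F [-0.5 -0.1  0.1] w -0.0
scene (0.88, array([ 444. , -155.1]), array([107.1, 150.4])) 1.3
  [(-258, 4.2), (-231, 8.0), (-83, 14.7)]
  [(-222, 13.1), (-82, 14.0)]
   call_bell 0.65 [229.5 291.1  39.   35. ] [452. 361.  20.]
   tape_roll 0.89 [240.  215.2  38.2  45.8] [599. 235.  20.]
   dip_cup 0.63 [293.7 283.   34.8  28.4] [379. 255.  20.]
side (0.71, array([ 444.7, -153.2]), array([110.5, 161.6])) 0.2
  [(-231, 6.0), (-85, 11.4), (-73, 13.3), (-67, 4.7)]
  [(-231, 5.5), (-85, 10.9), (-73, 15.4), (-68, 6.9)]
   call_bell 0.81 [249.  325.8  48.8  35.4] [454. 366.  20.]
   bell_button_top 0.6 [260.8 220.1  36.8  31.7] [622. 101.  20.]
   bell_button_top 0.53 [244.8 306.6   7.7   5.4] [485. 332.  20.]
   call_bell_button 0.32 [318.1 303.9  40.5  40.9] [378. 257.  20.]
   tape_roll 0.84 [231.4 257.9  46.1  44.5] [600. 235.  20.]
   dip_cup 0.75 [319.2 304.8  39.   40.1] [378. 256.  20.]
wrist none
```

The pad now spans -83 to -231, about 51 mm over the edge, and is square. Next is the bell, starting with a closer wrist measurement.

arm_command(steps=[0,0,0,40,4,0,0,0,0,0,45,4,0,0,0,0,0,40,4,0,0,0,0,0,0,0,0,0])

```text
clock: 25.22
tool_pos: [0.4538, 0.2924, 0.1374]
ee_rot: [-0.0, 0.706, 0.708, 0.0]
contact_force: [-0.4, 0.5, 0.5]
width: -0.0
gripper_force: 0.0
```

Run:
```python
from h import *
s,M=st(); c=manip.capture('wrist'); save('w6',c)
for t in ('bell_button_top','call_bell'):
    for r in manip.cut_out(c,t)[:2]:
        ys,xs=np.nonzero(r['region']); 
        print(t,round(r['p'],2),np.round(r['box'],1),[np.round(ray(c,[(xs.mean(),ys.mean())],z)[0]*1000,1) for z in (0,.02,.058,.064)])
        if t=='call_bell':
            h=cv2.convexHull(np.c_[xs,ys].astype(np.float32)); 
            e=cv2.fitEllipse(h); print('foot ell',np.round(e[0],1),np.round(e[1],1),np.round(ray(c,[e[0]],0.01)*1000,1))
# dark spot in dome
c2=manip.capture('side'); print(np.round([ray(c2,[(244.8,306.6)],z)[0]*1000 for z in (.058,.064)],1))
g=cv2.cvtColor(c['color'],cv2.COLOR_RGB2GRAY)
cb=manip.cut_out(c,'call_bell') if False else None
```

```text
t 25.23 tcp [453.8 292.4 137.4] yaw_y 0.2 tilt [-0.  0. -1.] F [-0.4  0.5  0.5] w -0.0
bell_button_top 0.6 [330.1 125.6   9.6   7.6] [array([462.1, 357.3,   0. ]), array([461.5, 358. ,  20. ]), array([460.5, 359.3,  58. ]), array([460.3, 359.5,  64. ])]
call_bell 0.58 [327.6 119.5  86.1  84.1] [array([460.6, 360.9,   0. ]), array([460.2, 361.3,  20. ]), array([459.3, 362.2,  58. ]), array([459.2, 362.3,  64. ])]
foot ell [327.1 119.7] [83.  86.2] [[460.4 361.1  10. ]]
[[460.6 359.8  58. ]
 [456.5 364.4  64. ]]
```

arm_command(steps=[0,0,0,34,3,0,0,0,0,0,35,2,0,0,0,0,0,0,0,40,0,0,0,0,0,0,24,0,0,0,0,0,0,0,0,0,0,0,0,0,0,0])

```text
clock: 26.18
tool_pos: [0.46, 0.3592, 0.0751]
ee_rot: [0.0, 0.707, 0.707, 0.001]
contact_force: [-0.1, -0.0, 0.6]
width: 0.001
gripper_force: 0.0
```

arm_command(steps=[0,0,0,0,0,4,0,0,0,0,0,0,4,0,0,0,0,0,0,0,0])

```text
clock: 26.55
tool_pos: [0.459, 0.3593, 0.0656]
ee_rot: [-0.0, 0.707, 0.707, -0.0]
contact_force: [1.0, 0.1, -0.2]
width: -0.001
gripper_force: 0.0
```

Run:
```python
from h import *
st(); c=manip.capture('side')
a=cv2.cvtColor(c['color'],cv2.COLOR_RGB2GRAY)
for z in (.065,.075,.085): print(z,np.round(proj(c,[[.459,.361,z]]),1))
print(a[280:326:1,239:256:2])
```

```text
t 26.55 tcp [459.  359.3  65.6] yaw_y -0.0 tilt [-0. -0. -1.] F [ 1.   0.1 -0.2] w -0.0
0.065 [[244.8 304.4]]
0.075 [[244.4 300.1]]
0.085 [[244.  295.7]]
[[ 93  45  47  47  45  45  45  43  40]
 [ 67  45  42  41  43  44  44  44  42]
 [ 52  54  40  43  45  48  44  43  50]
 [ 53 112  53  44  43  40  44  42  73]
 [ 61 125 105  48  45  43  44  50 104]
 [ 64 123 118  49  42  42  44  71 111]
 [ 72 121 118  53  46  40  40  73 110]
 [ 74 124 119  53  44  44  44  70 111]
 [ 82 121 118  54  48  40  43  71 106]
 [ 84 119 117  61  40  36  43  70 103]
 [ 96 121 120  63  43  42  44  56 109]
 [ 97 115 120  70  44  42  46  46  75]
 [ 95 118 120  65  44  43  45  65  78]
 [ 98 116 125  65  42  39  38  77  80]
 [109  97 123  79  47  43  67  80  65]
 [131  98 123  78  46  48  80  78  59]
 [124  81 126  91  46  75  83  61  60]
 [ 77  82 128 116  86  78  63  68  69]
 [ 68  62 122 115  81  75  60  69  74]
 [ 70  73  73  97  74  73  60  59  71]
 [ 71  76  69  71  70  60  67  70  59]
 [ 78  71  69  71  68  60  69  74  69]
 [ 75  72  72  75  60  66  69  71  72]
 [ 75  70  76  73  64  74  77  70  69]
 [ 72  77  73 136 128 142 139  96  74]
 [103 158 137 160 140 159 168 165 143]
 [159 173 146 168 156 132 136 132 165]
 [144 136 156 171 162 141 139 140 133]
 [142 143 158 173 163 144 144 143 138]
 [147 146 154 173 159 145 146 145 142]
 [148 149 153 161 164 157 141 148 146]
 [151 138 157  99  54 105 148 151 146]
 [156 131  68  47  47  55 148 149 149]
 [158 158  52  52  46  98 157 156 154]
 [156 161 138  75  96 160 157 155 155]
 [161 161 161 161 162 162 161 158 154]
 [165 164 163 162 161 163 161 159 156]
 [164 165 165 164 165 164 164 162 155]
 [165 166 168 170 167 166 164 161 157]
 [167 167 169 169 169 167 167 164 162]
 [166 168 170 174 173 169 167 165 162]
 [167 168 173 174 174 169 169 165 164]
 [169 170 176 179 176 171 171 167 164]
 [171 172 179 181 176 173 170 167 165]
 [173 175 179 184 182 174 172 169 168]
 [174 177 184 188 185 179 174 174 168]]
```

arm_command(steps=[0,0,0,0,0,4,0,0,0,0,0,0,4,0,0,0,0,0,0,0,0])

```text
clock: 26.98
tool_pos: [0.459, 0.3593, 0.0573]
ee_rot: [-0.0, 0.707, 0.707, -0.0]
contact_force: [0.3, 0.1, 0.0]
width: -0.0
gripper_force: 0.0
```

arm_command(steps=[0,0,0,0,0,2,0,0,0,0,0,0,0,0])

```text
clock: 27.22
tool_pos: [0.4591, 0.3594, 0.0556]
ee_rot: [-0.0, 0.707, 0.707, -0.0]
contact_force: [0.8, 0.1, -0.4]
width: -0.001
gripper_force: 0.0
```

arm_command(steps=[0,0,0,0,0,2,0,0,0,0,0,0,0,0])

```text
clock: 27.48
tool_pos: [0.4591, 0.3594, 0.0536]
ee_rot: [-0.0, 0.707, 0.707, -0.0]
contact_force: [-0.4, -0.7, -0.0]
width: 0.003
gripper_force: 0.0
```

arm_command(steps=[0,0,0,0,0,2,0,0,0,0,0,0,0,0])

```text
clock: 27.72
tool_pos: [0.4591, 0.3594, 0.0516]
ee_rot: [-0.0, 0.707, 0.707, -0.0]
contact_force: [-0.0, -0.4, -0.3]
width: -0.002
gripper_force: 0.0
```

arm_command(steps=[0,0,0,0,0,2,0,0,0,0,0,0,0,0])

```text
clock: 27.98
tool_pos: [0.4591, 0.3594, 0.0496]
ee_rot: [-0.0, 0.707, 0.707, -0.0]
contact_force: [-0.7, 0.0, -0.3]
width: 0.001
gripper_force: 0.0
```

arm_command(steps=[0,0,0,0,0,2,0,0,0,0,0,0,0,0])

```text
clock: 28.22
tool_pos: [0.4591, 0.3594, 0.0475]
ee_rot: [-0.0, 0.707, 0.707, -0.0]
contact_force: [-0.1, -0.5, 0.7]
width: -0.003
gripper_force: 0.0
```

arm_command(steps=[0,0,0,0,0,2,0,0,0,0,0,0,0,0])

```text
clock: 28.48
tool_pos: [0.4591, 0.3594, 0.0456]
ee_rot: [-0.0, 0.707, 0.707, -0.0]
contact_force: [-0.3, -0.0, 1.0]
width: 0.001
gripper_force: 0.0
```

arm_command(steps=[0,0,0,0,0,2,0,0,0,0,0,0,0,0])

```text
clock: 28.72
tool_pos: [0.4591, 0.3594, 0.0436]
ee_rot: [-0.0, 0.707, 0.707, -0.0]
contact_force: [-0.3, -0.1, 0.0]
width: -0.002
gripper_force: 0.0
```

arm_command(steps=[0,0,0,0,0,2,0,0,0,0,0,0,0,0])

```text
clock: 28.98
tool_pos: [0.4593, 0.3595, 0.0418]
ee_rot: [0.0, 0.707, 0.707, 0.0]
contact_force: [0.7, 0.7, 1.3]
width: 0.003
gripper_force: 0.6
```

arm_command(steps=[0,0,0,0,0,2,0,0,0,0,0,0,0,0])

```text
clock: 29.22
tool_pos: [0.4593, 0.3595, 0.0398]
ee_rot: [0.0, 0.707, 0.707, 0.0]
contact_force: [-1.0, 0.0, 2.9]
width: 0.001
gripper_force: 1.4
```

arm_command(steps=[0,0,0,0,0,2,0,0,0,0,0,0,0,0])

```text
clock: 29.48
tool_pos: [0.4593, 0.3595, 0.0379]
ee_rot: [0.0, 0.707, 0.707, 0.0]
contact_force: [0.1, 0.5, 4.9]
width: -0.001
gripper_force: 2.2
```

arm_command(steps=[0,0,0,0,0,1.2,0,0,0,0,0,0,0,0])

```text
clock: 29.72
tool_pos: [0.4593, 0.3595, 0.0367]
ee_rot: [0.0, 0.707, 0.707, 0.0]
contact_force: [0.2, -0.5, 4.9]
width: 0.002
gripper_force: 2.7
```

arm_command(steps=[0,0,0,0,0,-5,0,0,0,0,0,0,-10,0,0,0,0,0,0,-40,0,0,0,0,-40,0,-40,0,0,0,0,-50,0,-20,0,0,0,0,-40,0,0,0,0,0,0,0,0,0,0])

```text
clock: 30.6
tool_pos: [0.4591, 0.2275, 0.1521]
ee_rot: [0.0, 0.708, 0.706, -0.0]
contact_force: [-0.4, 0.3, -0.5]
width: 0.004
gripper_force: 0.0
```

Run:
```python
from h import *
st()
for n in ('scene','side'):
    c=manip.capture(n)
    try: p=padrect(c); print(n,p[:3],round(float(p[4]),1))
    except IndexError: print(n,'none')
    for t in ('call_bell','tape_roll','dip_cup'):
        for r in manip.cut_out(c,t)[:1]:
            ys,xs=np.nonzero(r['region']); print('  ',t,round(r['p'],2),np.round(r['box'],1),np.round(ray(c,[(xs.mean(),ys.mean())],.02)[0]*1000))
```

```text
t 30.6 tcp [459.1 227.5 152.1] yaw_y -0.2 tilt [-0. -0. -1.] F [-0.4  0.3 -0.5] w 0.0
scene (0.72, array([ 444. , -154.7]), array([150.9, 106.1])) -0.8
   call_bell 0.82 [230.4 292.   39.8  38.8] [452. 362.  20.]
   tape_roll 0.92 [239.7 216.3  42.6  48.4] [599. 236.  20.]
   dip_cup 0.93 [293.7 286.2  32.4  28.4] [380. 256.  20.]
side (0.56, array([ 442.4, -151.3]), array([109.8, 162.2])) 0.8
   call_bell 0.9 [248.8 327.4  49.7  40.3] [454. 367.  20.]
   tape_roll 0.89 [230.9 259.8  49.6  47.9] [599. 236.  20.]
   dip_cup 0.77 [318.8 305.8  37.5  39.6] [379. 256.  20.]
```

```bash
python3 -c "
from cell import manip
print(manip.close_job())"
```

```text
the job is handed in; nothing more can be done
None
```

The order pad was slid to the right-hand edge, square, with about 50 mm (measured 51 mm) sticking out; then the bell by the tape roll and dip cup was pressed to about 5 N (about 6.5 mm, past the 4 mm ring point) and released without moving; the tape roll and dip cup measured unmoved, the marker and peg were never approached, and the job was handed in at about 31 s, with no verdict reported.

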